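# Make up two parts orders at the stockroom packing bench

## Task

Make up the two orders on the packing bench, one part to a bay: the tall oil filter and the slim carton go in the two-bay tray; the short oil filter, the bottle and the square carton go in the three-bay tray (any bay of the right tray will do). Set each part down gently, standing upright on the tray's floor, and let go; do not drop any. Leave the middle-sized oil filter, the tape roll and the hand scanner where they are.

Things in the scene. Friction and masses are not known exactly. Their poses are not given: they have to be found in the camera images.
- tall_filter_mid (a point): Painted white spin-on oil filter canister standing upright: a plain cylinder 62 mm in diameter with a small steel hex nut (26 mm across, 6 mm high) on its top; 114 mm high in all, the straight side reaching to 100 mm above its underside. The tallest of the three filters. Site at its centre, 57 mm above its underside; z is its axis. Loose, about 0.45 kg.
- short_filter_mid (a point): Painted white spin-on oil filter canister standing upright: a plain cylinder 62 mm in diameter with a small steel hex nut (26 mm across, 6 mm high) on its top; 66 mm high in all, the straight side reaching to 52 mm above its underside. The shortest of the three filters. Site at its centre, 33 mm above its underside; z is its axis. Loose, about 0.28 kg.
- bottle_mid (a point): Grey plastic bottle of additive with a paper label and black cap, standing upright: round body 50 mm in diameter, straight up to 68 mm, then a narrow neck and a cap 27 mm in diameter; 100 mm high in all. Site at its centre, 50 mm above its underside; z is its axis. Loose, about 0.2 kg.
- slim_carton_mid (a point): Slim cardboard carton standing on its narrow edge: 60 mm along its x, 30 mm along its y (grip across this), 72 mm high. Site at its centre, 36 mm above its underside. Loose, rigid, about 0.12 kg.
- square_carton_mid (a point): Upright cardboard carton with a square base: 38 mm along x and y, 80 mm high, best held in its upper third. Site at its centre, 40 mm above its underside. Loose, rigid, about 0.14 kg.
- tray2: Grey plastic kit tray with two bays in a row along its x axis, fixed to the bench. Outside 176 x 90 mm, 20 mm high; walls and dividers 4 mm thick, floor 4 mm thick. Origin at the centre of its underside, x along the row, y across, z up. Bay centres at x = -43 and +43 mm, y = 0; each bay is 82 x 82 mm inside. The walls are low: fingers that hold a part more than 40 mm above its underside stay above them.
- tray3: Grey plastic kit tray with three bays in a row along its x axis, fixed to the bench. Outside 262 x 90 mm, 20 mm high; walls and dividers 4 mm thick, floor 4 mm thick. Origin at the centre of its underside, x along the row, y across, z up. Bay centres at x = -86, 0 and +86 mm, y = 0; each bay is 82 x 82 mm inside. The walls are low: fingers that hold a part more than 40 mm above its underside stay above them.
- mid_filter_mid (a point): Painted white spin-on oil filter canister standing upright: a plain cylinder 62 mm in diameter with a small steel hex nut (26 mm across, 6 mm high) on its top; 90 mm high in all, the straight side reaching to 76 mm above its underside. The middle-sized of the three filters: not wanted, it stays where it stands. Site at its centre, 45 mm above its underside; z is its axis. Loose, about 0.36 kg.
- tape_roll: Bystander: empty brown tape core lying flat, 96 mm outside, 76 mm inside diameter, 48 mm high, at the far side of the bench. Origin at the centre of its underside.
- scanner: Bystander: black hand scanner lying on its side, about 165 mm long (from -70 to +94 mm along its x), 62 mm wide, 34 mm high, at the far side of the bench. Origin on its underside, where the handle meets the head.

How it is judged (in metres and radians):
At the end, for the whole second after the job is handed in: Tall filter and slim carton in the two-bay tray, short filter, bottle and square carton in the three-bay tray, one to a bay: each centre within 30 mm of its bay's centre along and across, standing on the floor (within 6 mm), upright within 0.1 rad, at rest and released (y of tall_filter_mid in the frame of tray2 between -0.03 and 0.03 m and z of tall_filter_mid in the frame of tray2 between 0.055 and 0.066 m and angle between each of tall_filter_mid, slim_carton_mid, short_filter_mid, bottle_mid, square_carton_mid's own z axis and vertical below 0.1 rad and (x of tall_filter_mid in the frame of tray2 between -0.073 and -0.013 m or x of tall_filter_mid in the frame of tray2 between 0.013 and 0.073 m) and linear speed of each of tall_filter, slim_carton, short_filter, bottle, square_carton below 0.02 m/s and contact force between the fingers and tall_filter below 0.1 N and y of slim_carton_mid in the frame of tray2 between -0.03 and 0.03 m and z of slim_carton_mid in the frame of tray2 between 0.034 and 0.045 m and (x of slim_carton_mid in the frame of tray2 between -0.073 and -0.013 m or x of slim_carton_mid in the frame of tray2 between 0.013 and 0.073 m) and contact force between the fingers and slim_carton below 0.1 N and y of short_filter_mid in the frame of tray3 between -0.03 and 0.03 m and z of short_filter_mid in the frame of tray3 between 0.031 and 0.042 m and (x of short_filter_mid in the frame of tray3 between -0.116 and -0.056 m or x of short_filter_mid in the frame of tray3 between -0.03 and 0.03 m or x of short_filter_mid in the frame of tray3 between 0.056 and 0.116 m) and contact force between the fingers and short_filter below 0.1 N and y of bottle_mid in the frame of tray3 between -0.03 and 0.03 m and z of bottle_mid in the frame of tray3 between 0.048 and 0.059 m and (x of bottle_mid in the frame of tray3 between -0.116 and -0.056 m or x of bottle_mid in the frame of tray3 between -0.03 and 0.03 m or x of bottle_mid in the frame of tray3 between 0.056 and 0.116 m) and contact force between the fingers and bottle below 0.1 N and y of square_carton_mid in the frame of tray3 between -0.03 and 0.03 m and z of square_carton_mid in the frame of tray3 between 0.038 and 0.049 m and (x of square_carton_mid in the frame of tray3 between -0.116 and -0.056 m or x of square_carton_mid in the frame of tray3 between -0.03 and 0.03 m or x of square_carton_mid in the frame of tray3 between 0.056 and 0.116 m) and contact force between the fingers and square_carton below 0.1 N and not (x of bottle_mid in the frame of tray3 between -0.116 and -0.056 m and x of square_carton_mid in the frame of tray3 between -0.116 and -0.056 m) and not (x of bottle_mid in the frame of tray3 between -0.03 and 0.03 m and x of square_carton_mid in the frame of tray3 between -0.03 and 0.03 m) and not (x of bottle_mid in the frame of tray3 between 0.056 and 0.116 m and x of square_carton_mid in the frame of tray3 between 0.056 and 0.116 m)); the robot touches nothing.
It fails at once if the middle-sized filter was moved more than 25 mm from its place (distance of mid_filter_mid from where it was at the start of the episode above 0.025 m).
It fails at once if the tape roll was moved more than 25 mm from its place (distance of tape_roll from where it was at the start of the episode above 0.025 m).
It fails at once if the scanner was moved more than 25 mm from its place (distance of scanner from where it was at the start of the episode above 0.025 m).
It fails at once if one of the five parts was let fall (more than about 30 mm) or knocked flying ((linear speed of tall_filter above 0.75 m/s and contact force between the fingers and tall_filter below 0.05 N) or (linear speed of short_filter above 0.75 m/s and contact force between the fingers and short_filter below 0.05 N) or (linear speed of bottle above 0.75 m/s and contact force between the fingers and bottle below 0.05 N) or (linear speed of slim_carton above 0.75 m/s and contact force between the fingers and slim_carton below 0.05 N) or (linear speed of square_carton above 0.75 m/s and contact force between the fingers and square_carton below 0.05 N)).
It also fails if it takes over 120 s, if anything falls off the work surface, if the arm or the gripper's body presses on something with over 40 N, if the wrist force passes 120 N, or if a joint passes its speed limit or range.

## Robot

A 6-joint arm with a two-finger parallel gripper is mounted at the origin on the work surface. World frame = base frame: x ahead of the robot, y to its left, z up, the work surface at z = 0. Lengths are in m, angles in degrees, forces in N, time in s.
With the tool pointing down it reaches from about 0.325 to 0.75 m from the base axis. Payload 7.6 kg.
Tool frame: the origin (TCP) lies midway between the tips of the shut fingers; the grasp point (between the pads) lies 19 mm behind it (env.hold_point_z is the distance from the TCP to the grasp point, in m); x points along the fingers, y is the direction in which the jaws open and shut, and the axes are right-handed (so a half turn about x gives the same grasp; the last joint's range is limited). The gripper opens to 85 mm and grips with 20 to 120 N. Pads are 22 mm wide; open, the fingers measure 114 mm over their backs; the gripper's body (76 mm by 85 mm) begins 54 mm behind the grasp point. The pads swing forward as they close: fully open they stand 13 mm farther back than shut.
Start: joints at [-68.256, 2.991, 80.254, -0, 96.75, -4.028], TCP at [0.228, -0.473, 0.231] pointing down, gripper open.
Joint ranges: [-166.34, 166.34], [-52.06, 124.39], [6.96, 135.62], [-60.46, 240.46], [14.63, 156.25], [-167.68, 167.68]. Speed limits (degrees/s): [147.25, 147.25, 172.46, 180, 180, 180].

## Interface

Orientations are given as [roll, pitch, yaw] about the fixed x, y, z axes, in that order (R = Rz(yaw) Ry(pitch) Rx(roll)).
In Python, from bench import env gives the robot as it stands. Calls block until the motion is done:
- env.move_to(position, orientation): joint-space move of the TCP to a pose.
- env.move_straight(position, frame=None, rate=0.15, threshold=None): straight line of the TCP; frame=None keeps the orientation; rate is the mean speed in m/s. With threshold (N) it stops when the force on the tool has changed by that much, and returns True; else False.
- env.goto_joints(angles): joint-space move.
- env.command_gripper(opening): finger opening in m; the grip force is fixed at half the most; returns when the fingers have stopped.
- env.hold(seconds).
- env.ik(position, orientation): joint angles nearest the present ones, or None.
- env.get_state(): the state.
- env.snapshot(name): name is "side" or "top" or "wrist"; returns the picture (384x512x3 uint8, red, green, blue); there is no depth.
- env.camera_params(name): a dict with "mtx" (3x3 intrinsics, pixels), "R" (3x3) and "t" (3): a world point X has camera coordinates R X + t. Camera axes: x right, y down, z forward; pixel columns grow to the right and rows downward; lengths in m; the calibration is good to about 2 mm. A picture is of the moment at which its call begins: read the wrist's pose just before it. camera_params takes no time and is no camera call; for the wrist camera it gives the pose at the moment of the call.
A pose or a line that the arm cannot do raises env.Unreachable and nothing moves.
- env.finish_job(): hands the job in, once; it reports no verdict.
The state is a dict: "time": time; "joint_positions": joint angles; "joint_vel": joint speeds; "tau": joint torques, N m; "eef_pos": TCP position; "tcp_rot": TCP orientation; "contact_force": force on the tool from outside, world axes, zero at the start; "wrist_torque": the same for the moment, N m; "gripper_width": finger opening in m.
Only numpy, scipy, OpenCV 4.12 (cv2) and the standard library are available. Lean on these libraries where they do the work, as an engineer would, in place of code of your own. Each camera call takes 0.05 s, during which the arm holds its last target. There are 200 camera calls.

## Working session

There is one attempt and no reset: what is moved stays moved. The work goes in short steps, each a Python script; the robot and the scene stay as the last script left them, time stands still between calls to the robot, and variables do not carry over. Pictures are saved under pics/ and viewed, about 12 in all and at most 16, crops included, and the job is handed in when it is done.

```bash
ls; mkdir -p pics
python3 - <<'E'
from bench import env
import cv2,json
for n in("top","side"):
    im=env.snapshot(n); cv2.imwrite(f"pics/{n}0.png",im[...,::-1])
    c=env.camera_params(n); print(n,c["mtx"].tolist(),c["R"].round(4).tolist(),c["t"].round(4).tolist())
s=env.get_state();print(s["tcp_rot"],s["time"],env.hold_point_z)
E
```

```text
pics
top [[395.95562653529674, 0.0, 253.57648550398042], [0.0, 395.95562653529674, 191.71863838167775], [0.0, 0.0, 1.0]] [[0.1131, -0.9936, 0.0048], [-0.9628, -0.1108, -0.2465], [0.2454, 0.0233, -0.9691]] [-0.0643, 0.6345, 0.9495]
side [[397.54194412756976, 0.0, 252.18661893916894], [0.0, 397.54194412756976, 189.65164213680694], [0.0, 0.0, 1.0]] [[0.8291, -0.559, -0.011], [-0.4129, -0.5988, -0.6863], [0.3771, 0.5735, -0.7272]] [-0.5241, 0.3021, 0.6634]
[-94.79947433  89.9214418  110.97287972] 0.1 0.0187
```

View pics/top0.png

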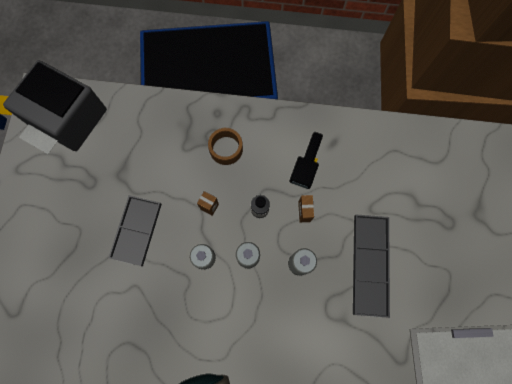

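View pics/side0.png

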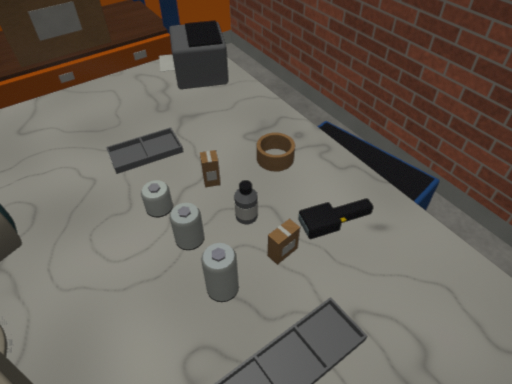

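The top view shows, left to right, the short (201,256), middle (248,254) and tall (304,261) filters. The square carton is at (208,203), the bottle at (260,206) and the slim carton at (306,208). The two-bay tray is at (136,231) and the three-bay tray at (371,265). The side view agrees on the heights. Next I'll get coarse positions by casting rays.

```bash
cat > h.py <<'E'
from bench import env
import numpy as np, cv2
def ray(c,uv,z):
    d=c["R"].T@np.linalg.inv(c["mtx"])@np.array([uv[0],uv[1],1.]); o=-c["R"].T@c["t"]
    return o+d*(z-o[2])/d[2]
def proj(c,X):
    p=c["mtx"]@(c["R"]@np.asarray(X,float)+c["t"]); return p[:2]/p[2]
def down(phi):   # tool x down, jaw axis y at angle phi (deg) from world x
    from scipy.spatial.transform import Rotation as R
    a=np.radians(phi); x=np.array([0,0,-1.]); y=np.array([np.cos(a),np.sin(a),0])
    return R.from_matrix(np.c_[x,y,np.cross(x,y)]).as_euler("xyz",degrees=True)
def traymask(c,im):
    hsv=cv2.cvtColor(im,cv2.COLOR_RGB2HSV)
    m=((hsv[...,2]<110)&(hsv[...,1]<90)).astype(np.uint8)*255
    return cv2.morphologyEx(m,cv2.MORPH_CLOSE,np.ones((5,5)))
def save(n,im): cv2.imwrite(f"pics/{n}.png",im[...,::-1])
E
python3 - <<'E'
from h import *
c=env.camera_params("top"); im=env.snapshot("top")
s=env.camera_params("side")
for n,uv,z,suv in[("short",(201,256),.066,(154,188)),("mid",(248,254),.09,(184,212)),("tall",(304,261),.114,(219,254)),("bottle",(260,201),.1,(245,186)),("sq",(208,200),.08,(209,155)),("slim",(307,206),.072,(284,231))]:
    X=ray(c,uv,z); print(n,X.round(3),ray(s,suv,z).round(3),"r",np.hypot(*X[:2]).round(3))
m=traymask(c,im)
for cn in cv2.findContours(m,cv2.RETR_EXTERNAL,cv2.CHAIN_APPROX_NONE)[0]:
    if 1000<cv2.contourArea(cn)<8000:
        P=np.array([ray(c,p,.02)[:2] for p in cn[:,0]],np.float32); r=cv2.minAreaRect(P)
        print(r,cn[:,0].mean(0))
R=env.get_state(); from scipy.spatial.transform import Rotation
print(Rotation.from_euler("xyz",R["tcp_rot"],degrees=True).as_matrix().round(2).tolist())
w=env.camera_params("wrist"); print((-w["R"].T@w["t"]).round(3),w["R"].round(2).tolist(),w["mtx"].round(0).tolist())
E
```

```text
short [0.459 0.122 0.066] [0.458 0.119 0.066] r 0.475
mid [0.476 0.004 0.09 ] [0.474 0.002 0.09 ] r 0.476
tall [ 0.472 -0.132  0.114] [ 0.473 -0.136  0.114] r 0.49
bottle [ 0.61  -0.011  0.1  ] [ 0.606 -0.015  0.1  ] r 0.61
sq [0.602 0.123 0.08 ] [0.602 0.13  0.08 ] r 0.615
slim [ 0.617 -0.134  0.072] [ 0.616 -0.135  0.072] r 0.632
((0.25667935609817505, 0.23851466178894043), (0.25093838572502136, 0.22702209651470184), 19.032413482666016) [141.58730159 332.96428571]
((0.6571959257125854, 0.5568023324012756), (0.24807153642177582, 0.08772808313369751), 83.38917541503906) [ 57.98979592 171.07142857]
[[-0.0, 0.43, -0.9], [0.0, -0.9, -0.43], [-1.0, -0.0, -0.0]]
[ 0.301 -0.438  0.374] [[0.44, -0.9, -0.0], [-0.86, -0.41, 0.31], [-0.28, -0.13, -0.95]] [[328.0, 0.0, 254.0], [0.0, 328.0, 189.0], [0.0, 0.0, 1.0]]
```

The two views agree within 7 mm for every part. The tray mask needs tuning, so I'll check the pixel values there and look from the wrist above each tray.

Run:
```python
from h import *
c=env.camera_params("top"); im=env.snapshot("top")
print([im[y,x].tolist() for x,y in[(140,215),(130,245),(371,235),(371,265),(330,300),(160,300)]])
g=im.max(2)
for T in (70,80,90,100):
  m=cv2.morphologyEx((g<T).astype(np.uint8),cv2.MORPH_CLOSE,np.ones((3,3)))
  for cn in cv2.findContours(m,cv2.RETR_EXTERNAL,cv2.CHAIN_APPROX_NONE)[0]:
    q=cn[:,0].mean(0)
    if cv2.contourArea(cn)>1000 and 180<q[1]<320:
        P=np.array([ray(c,p,.02)[:2] for p in cn[:,0]],np.float32); print(T,cv2.minAreaRect(P),q.round())
```

```text
[[87, 87, 87], [91, 90, 90], [64, 65, 66], [66, 65, 66], [106, 106, 101], [110, 108, 104]]
70 ((0.4922232925891876, -0.3194791078567505), (0.2583957612514496, 0.09322157502174377), 2.2975988388061523) [371. 266.]
80 ((0.4922856092453003, -0.3196064531803131), (0.26055029034614563, 0.09417574852705002), 2.570966958999634) [371. 266.]
80 ((0.5118028521537781, 0.3121657371520996), (0.09323342144489288, 0.1716398447751999), 83.09402465820312) [136. 231.]
90 ((0.49290531873703003, -0.31975066661834717), (0.2621843218803406, 0.09526043385267258), 1.6704607009887695) [371. 266.]
90 ((0.5108882188796997, 0.31247201561927795), (0.09453089535236359, 0.17510415613651276), 83.36638641357422) [136. 231.]
100 ((0.5090870261192322, -0.3170691728591919), (0.29778802394866943, 0.10325667262077332), 3.9571213722229004) [371. 260.]
100 ((0.5795817971229553, 0.32359951734542847), (0.3274640142917633, 0.13534234464168549), 5.061960220336914) [131. 211.]
```

Both trays match their given sizes: tray3 is at (0.492,-0.320) with its axis at about 2°, and tray2 is at (0.511,0.312) with its axis at about -6.8°. Now I'll take one wrist view over the parts to refine positions and get the carton yaws.

Run:
```python
from h import *
env.move_to([.48,0,.30],down(-90))
c=env.camera_params("wrist"); im=env.snapshot("wrist"); save("w1",im)
np.savez("w1.npz",im=im,**c); print((-c["R"].T@c["t"]).round(3), env.get_state()["time"])
```

```text
[ 0.561 -0.     0.443] 2.2<sys>:0: UserWarning: Gimbal lock detected. Setting third angle to zero since it is not possible to uniquely determine all angles.
```

View pics/w1.png

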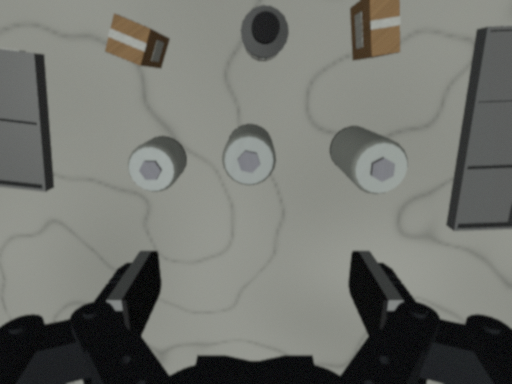

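The wrist view shows nuts at (150,169), (248,160) and (382,168), the bottle cap at (265,27), and the carton tops at (130,37) and (383,28). I'll refine each with masks.

Run:
```python
from h import *
d=np.load("w1.npz"); im=d["im"]; c={k:d[k] for k in("mtx","R","t")}
def nut(u,v,z,n):
    p=cv2.cvtColor(im,cv2.COLOR_RGB2GRAY)[v-14:v+14,u-14:u+14]
    t,m=cv2.threshold(p,0,255,cv2.THRESH_BINARY_INV+cv2.THRESH_OTSU); yy,xx=np.nonzero(m)
    q=(u-14+xx.mean(),v-14+yy.mean()); print(n,q,m.mean()/255,ray(c,q,z).round(4))
nut(150,169,.066,"short");nut(248,160,.09,"mid");nut(382,168,.114,"tall")
p=im[5:50,245:288].max(2); yy,xx=np.nonzero(p<45); q=(245+xx.mean(),5+yy.mean()); print("bottle",q,len(xx),ray(c,q,.1).round(4))
hsv=cv2.cvtColor(im,cv2.COLOR_RGB2HSV)
print("vals",[im[v,u].tolist() for u,v in[(125,25),(155,50),(390,40),(357,40),(355,10),(385,22),(128,38)]])
for n,(u0,u1,v0,v1),z in[("sq",(95,180,0,80),.08),("slim",(335,412,0,75),.072)]:
    for T in(110,125,140):
        m=(im[v0:v1,u0:u1,0]>T)&((hsv[v0:v1,u0:u1,1]>70)|(im[v0:v1,u0:u1].min(2)>175))
        m=cv2.morphologyEx(m.astype(np.uint8),cv2.MORPH_OPEN,np.ones((5,5)))
        m=cv2.morphologyEx(m,cv2.MORPH_CLOSE,np.ones((7,7)))
        cn=max(cv2.findContours(m,cv2.RETR_EXTERNAL,cv2.CHAIN_APPROX_NONE)[0],key=cv2.contourArea)
        P=np.array([ray(c,q+np.array([u0,v0]),z)[:2] for q in cn[:,0]],np.float32); print(n,T,cv2.minAreaRect(P), cn[:,0].min(0)+[u0,v0])
```

```text
short (np.float64(150.39142857142858), np.float64(169.50285714285715)) 0.4464285714285714 [0.4618 0.1231 0.066 ]
mid (np.float64(248.4375), np.float64(160.59895833333334)) 0.4897959183673469 [0.4782 0.0064 0.09  ]
tall (np.float64(381.60840707964604), np.float64(168.58185840707964)) 0.576530612244898 [ 0.4754 -0.1316  0.114 ]
bottle (np.float64(265.23353293413174), np.float64(27.368263473053894)) 668 [ 0.6096 -0.0104  0.1   ]
vals [[126, 101, 71], [85, 85, 79], [127, 103, 72], [89, 90, 84], [69, 54, 36], [163, 167, 161], [164, 167, 162]]
sq 110 ((0.6120301485061646, 0.12457741796970367), (0.036223363131284714, 0.013433452695608139), 68.0926742553711) [112  16]
sq 125 ((0.5892289876937866, 0.1309022158384323), (0.007139235734939575, 0.007288502063602209), 83.30506134033203) [123  49]Traceback (most recent call last):
  File "<stdin>", line 16, in <module>
ValueError: max() iterable argument is empty
```

Run:
```python
from h import *
d=np.load("w1.npz"); im=d["im"]; c={k:d[k] for k in("mtx","R","t")}
print("bg",im[60,200],im[20,320])
for n,(u0,u1,v0,v1),z in[("sq",(95,180,0,80),.08),("slim",(335,412,0,75),.072)]:
    s=im[v0:v1,u0:u1].astype(int)
    for T in(95,105):
        br=(s[...,0]>T)&(s[...,0]-s[...,2]>30)
        m=(br|(s.min(2)>148)).astype(np.uint8)
        m=cv2.morphologyEx(m,cv2.MORPH_OPEN,np.ones((3,3)));m=cv2.morphologyEx(m,cv2.MORPH_CLOSE,np.ones((5,5)))
        cn=max(cv2.findContours(m,cv2.RETR_EXTERNAL,cv2.CHAIN_APPROX_NONE)[0],key=cv2.contourArea)
        P=np.array([ray(c,q+np.array([u0,v0]),z)[:2] for q in cn[:,0]],np.float32); print(n,T,cv2.minAreaRect(P), cn[:,0].min(0)+[u0,v0],cn[:,0].max(0)+[u0,v0])
```

```text
bg [138 140 133] [141 143 137]
sq 95 ((0.6012894511222839, 0.12912219762802124), (0.037797652184963226, 0.037034593522548676), 68.06978607177734) [106  15] [149  64]
sq 105 ((0.6013584733009338, 0.1292525827884674), (0.03749387338757515, 0.037012532353401184), 68.22943115234375) [106  15] [148  63]
slim 95 ((0.6142932772636414, -0.13336507976055145), (0.05265411362051964, 0.02921060286462307), 7.791657447814941) [370   0] [399  55]
slim 105 ((0.6142966151237488, -0.1333896517753601), (0.05265411362051964, 0.029161004349589348), 7.791657447814941) [370   0] [399  55]
```

Sizes match (37.5 mm square; the slim carton is 29 mm wide, cut off at the image edge, so its centre comes to about (0.618,-0.133) with yaw 7.8°). I'll do the slim carton first and check it.

```bash
cat >> h.py <<'E'
import warnings; warnings.filterwarnings("ignore")
T2=(np.array([.511,.3123]),-6.8); T3=(np.array([.4925,-.3197]),2.0)
def bay(T,x): a=np.radians(T[1]); return T[0]+x*np.array([np.cos(a),np.sin(a)])
Z=.26
def pick(xy,phi,h,w):
    env.command_gripper(min(.085,w+.026)); env.move_to([*xy,Z],down(phi))
    env.move_straight([*xy,h+.05],rate=.2)
    if env.move_straight([*xy,h],rate=.06,threshold=15): print("BUMP",env.get_state()["eef_pos"])
    env.command_gripper(0.); s=env.get_state(); print("grip",s["gripper_width"],"want",w)
    if abs(s["gripper_width"]-w)>.008: raise SystemExit("bad grip")
    env.move_straight([*xy,Z],rate=.15); s=env.get_state(); print("lifted",s["gripper_width"],s["contact_force"].round(2),s["time"])
def place(xy,phi,h,w):
    env.move_to([*xy,Z],down(phi)); env.move_straight([*xy,h+.019],rate=.15); env.hold(.2)
    hit=env.move_straight([*xy,h+.001],rate=.02,threshold=3); s=env.get_state()
    print("floor",hit,"TCP z - h:",s["eef_pos"][2]-h,"w",s["gripper_width"])
    env.command_gripper(min(.085,w+.022)); env.hold(.2); env.move_straight([*xy,Z],rate=.15)
    print("t",env.get_state()["time"])
E
python3 - <<'E'
from h import *
pick((.618,-.133),-82.2,.03,.03)
place(bay(T2,.043),-96.8,.03,.03)
save("t2a",env.snapshot("top")); save("w2",env.snapshot("wrist"))
E
```

```text
grip 0.02967343610084435 want 0.03
lifted 0.0293990603108364 [ 0.54  0.32 -1.25] 7.475
floor True TCP z - h: 0.004632489401957353 w 0.029644936773021935
t 13.7667
```

View pics/w2.png

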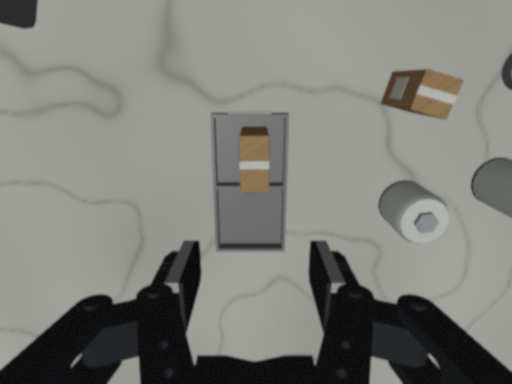

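The slim carton stands centred and upright in the far bay (top face about (255,163)), and it met the floor at the expected 4–5 mm. The tall filter and bottle are next.

Run:
```python
from h import *
pick((.4754,-.1316),-90,.052,.062)
place(bay(T2,-.043),-96.8,.052,.062)
pick((.6096,-.0104),-90,.034,.05)
place(bay(T3,.086),-88,.034,.05)
save("w3",env.snapshot("wrist")); save("t3",env.snapshot("top"))
```

```text
grip 0.06076558300543477 want 0.062
lifted 0.06100169674340456 [ 0.92 -1.08 -4.53] 19.7417
floor True TCP z - h: 0.0049875041254113725 w 0.060639839106527815
t 25.75
grip 0.04859202829188946 want 0.05
lifted 0.04835076791332784 [ 0.11 -0.09 -2.46] 31.375
floor True TCP z - h: 0.004790414928310491 w 0.048263009057864126
t 37.1583
```

```bash
python3 - <<'E'
from h import *
pick((.6013,.1292),-112,.038,.038)
place(bay(T3,0),-88,.038,.038)
pick((.4618,.1231),-90,.022,.062)
place(bay(T3,-.086),-88,.022,.062)
save("w4",env.snapshot("wrist"))
env.move_to([.45,0,.35],down(-90))
save("t4",env.snapshot("top")); save("s4",env.snapshot("side"))
for n in ("w4","t4"):
    pass
E
python3 -c "
import cv2
cv2.imwrite('pics/m.png',cv2.imread('pics/t4.png')[150:340,90:420].repeat(2,0).repeat(2,1))"
```

```text
grip 0.037213239728038354 want 0.038
lifted 0.037314110649166954 [ 0.67 -0.54 -1.62] 43.125
floor True TCP z - h: 0.00461125639471506 w 0.0373152791623053
t 49.3667
grip 0.06019902499576309 want 0.062
lifted 0.05998047432474881 [ 0.87  0.4  -3.72] 55.5333
floor True TCP z - h: 0.0049869028920389025 w 0.06002306281807561
t 61.9417
```

View pics/w4.png

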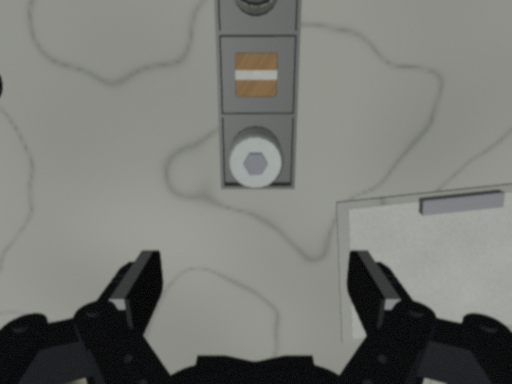

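View pics/m.png

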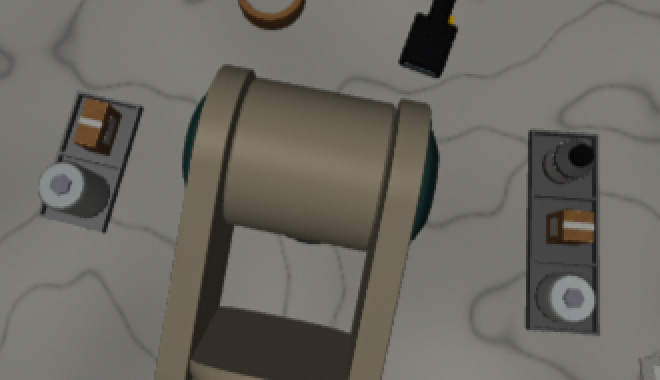

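View pics/s4.png

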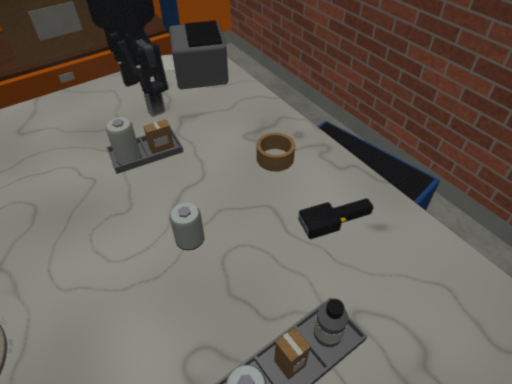

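All five parts stand upright in the right trays, and the middle filter (187,226), tape roll and scanner look unmoved in the side view. I'll run one numeric check against the bay centres, then hand in.

Run:
```python
from h import *
c=env.camera_params("top")
for n,uv,z,T,x in[("tall",(62,185),.118,T2,-.043),("slim",(92,122),.076,T2,.043),("bottle",(581,155),.104,T3,.086),("sq",(577,226),.084,T3,0),("short",(573,298),.07,T3,-.086)]:
    print(n,((ray(c,(uv[0]/2+90,uv[1]/2+150),z)[:2]-bay(T,x))*1000).round(1))
s=env.get_state();print(s["time"],s["contact_force"].round(2)); env.finish_job()
```

```text
tall [-2.8 -6.2]
slim [-0.6 -4.2]
bottle [-2.  1.]
sq [-1.6 -0.3]
short [-2.3  0.2]
63.3667 [ 0.38  0.14 -0.  ]
the job is handed in; nothing more can be done
```

I made up both orders and handed the job in at about 63 s of robot time. The tall filter and slim carton are in the two-bay tray. The short filter, square carton and bottle are in the three-bay tray, one to a bay.

- **Placing:** each part was lowered slowly until it touched the tray floor. Contact came 4.6–5.0 mm above the bench, against the 4 mm floor, and each part was then released.
- **Final positions:** the last top view, with pixels read by eye, puts every part within about 7 mm of its bay centre. The largest offset is the tall filter, about 6 mm in y. The limit is 30 mm.
- **Upright and bystanders:** I judged these only by eye. All five parts look upright, and the middle filter, tape roll and scanner look unmoved in the side view. The arm hid the middle filter in the last top view.
- **Gripper:** it was clear of everything at hand-in, with a contact force reading under 0.5 N.

No check failed or disagreed.

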